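# Close and lock the coater's service hatch

### The job

Someone left a spanner lying over the edge of the sputter coater's open service well. Lay the spanner flat in the steel tray, without dropping it, then swing the hatch fully shut, and only then turn both wing fasteners on it a quarter turn clockwise until each one drops into its locked detent. Leave the shutter knob and everything else on the bench and deck undisturbed.

Things in the scene. Friction and masses are not known exactly. Their poses are not given: they have to be found in the camera images.
- deck: The coater's blue deck, fixed to the bench: a slab with its top 60 mm above the bench, reaching from x -140 to +140 and y -130 to +310 mm in its frame; front faces -x, +y is to the left seen from the robot. Origin on the bench below the centre of the open service well (150 mm in x by 160 mm in y, 52 mm deep).
- chamber_top (a point): Centre of the top of the sputter chamber, a fixed upright cylinder 146 mm in diameter on the deck's left, 227 mm above the bench: an obstacle.
- hatch_hinge (a point): Middle of the hatch's hinge line, which runs along the deck's y at deck x +75, z +60 mm. The hatch is a blue plate 165 mm from hinge line to free edge, 190 mm along the hinge, 8 mm thick; shut, its underside lies on the deck top and its upper face 68 mm above the bench, covering deck x -90 to +75.
- hatch (a joint): Hatch angle (rad): 0 shut flat, growing as it opens up and away from the robot, at most 1.8 (1.57 upright). Its stiff friction hinge (0.45 N m; plate 0.35 kg) stays where it is left: push it all the way down, a few N near the free edge. Between the two fastener discs some 80 mm of the upper face is free to push on.
- latch_left (a joint): Angle of the left (+y) fastener (rad): 0 unlocked, 1.57 at its stop, growing clockwise seen from above the shut hatch. Under the wing a spring-loaded pin (5 N) rides on a track that ends at 1.2 rad; let go beyond about 1.35 rad the wing drops 4 mm into the locked detent (angle then 1.4 to 1.57); let go earlier it stays up, unlocked. A firm grip holds the wing up until it is let go. Torque under 0.1 N m.
- latch_left_wing (a joint): Height of the left wing (m): 0 unlocked, -0.004 dropped into the locked detent.
- latch_right_wing (a joint): The same for the right wing.
- latch_right (a joint): The same for the right (-y) fastener.
- latch_left_grip (a point): Point on the left fastener's axis, 29 mm above the hatch's upper face and 10 mm below the wing's top (unlocked); turns with the wing: x along the wing, z along the axis. Wing: dark steel bar 42 long, 12 thick, 28 mm high on a 38 mm disc whose top is 12 mm over the hatch face (8 mm when locked). 135 mm from the hinge line, 60 mm from the hatch's middle. At angle 0 the bar is square to the hinge line.
- latch_right_grip (a point): The same point on the right (-y) fastener.
- spanner: Loose steel spanner, 0.16 kg, lying flat on the deck in front of the well with its ring end out over the well, where it blocks the hatch. 150 mm long along its x (ring end 28 mm wide at +x, open end 27 mm wide at -x), 9 mm thick; the straight shank between is 15 mm wide over x -40 to +45. Origin under the middle of its length, on its underside.
- tray: Open steel tray fixed to the bench to the right, outside 220 mm along its x by 120 mm along its y, 26 mm high, walls and floor 4 mm thick. Origin under its centre on the bench.
- shutter (a joint): Angle of the shutter control knob, which must be left alone (0 as found).
- shutter_top (a point): Centre of the top of the shutter knob: a black star knob 42 mm across, its top 34 mm above the deck, left of the hatch.
- stub_tin: Bystander, leave where it stands: aluminium tin 30 mm across, 30 mm high, on the deck, right of the hatch or behind its hinge. Origin under its centre.
- target_disc: Bystander, leave where it stands: two-step metal disc 44 mm across, 18 mm high, on the deck's front left strip. Origin under its centre.
- bottle: Bystander, leave where it stands: amber bottle 48 mm across, 110 mm high, on the deck's front left strip. Origin under its centre.
- jar: Bystander, leave where it stands: small amber jar 32 mm across, 42 mm high, on the deck, right of the hatch or behind its hinge. Origin under its centre.
- beaker: Bystander, leave where it stands: glass beaker 68 mm across, 85 mm high, on the bench, far right. Origin under its centre.
- stub_box: Bystander, leave where it stands: grey box 102 by 77 mm, 44 mm high, on the bench at the left. Origin under its centre.
There are look-alikes about, which are no part of the job. Of the things like the spanner, leave any that is orange; of the rest the smaller one is meant.

How it is judged:
On the way, in this order (a step that is already met when the one before it is completed fails the run):
1. the spanner lies flat in the tray, let go, with the hatch still open (x of spanner in the frame of tray between -0.05 and 0.05 m and y of spanner in the frame of tray between -0.048 and 0.048 m and z of spanner in the frame of tray below 0.012 m and angle between spanner's own z axis and vertical below 0.1 rad and linear speed of spanner below 0.03 m/s and contact force between the fingers and spanner below 0.2 N and value of joint hatch above 0.3 rad), for 0.2 s.
2. the hatch is fully shut, with neither fastener locked yet (value of joint hatch below 0.03 rad and value of joint each of latch_left, latch_right below 1.1 rad), for 0.2 s.
At the end, for the whole second after the job is handed in: Hatch shut (within 0.03 rad); both fasteners turned past 1.35 rad and dropped by over 2.5 mm; spanner flat (within 0.1 rad) on the tray floor, its middle within 50 mm of the tray centre lengthwise and 48 mm across, at rest and let go (x of spanner in the frame of tray between -0.05 and 0.05 m and y of spanner in the frame of tray between -0.048 and 0.048 m and z of spanner in the frame of tray below 0.012 m and angle between spanner's own z axis and vertical below 0.1 rad and linear speed of spanner below 0.03 m/s and contact force between the fingers and spanner below 0.2 N and value of joint hatch below 0.03 rad and value of joint each of latch_left, latch_right above 1.35 rad and value of joint each of latch_left_wing, latch_right_wing below -0.0025 m); the robot touches nothing.
It fails at once if a bystander is moved by more than 30 mm or knocked over (distance of any of stub_tin, target_disc, bottle, jar, beaker, stub_box from where it was at the start of the episode above 0.03 m or angle between any of stub_tin, target_disc, bottle, jar, beaker, stub_box's own z axis and vertical above 0.5 rad).
It fails at once if the shutter knob is turned by more than 0.2 rad (value of joint shutter above 0.2 rad or value of joint shutter below -0.2 rad).
It fails at once if the spanner is dropped (let go and falling faster than 0.8 m/s) (linear speed of spanner above 0.8 m/s and contact force between the fingers and spanner below 0.1 N).
It also fails if it takes over 70 s, if anything falls off the work surface, if the arm or the gripper's body presses on something with over 40 N, if the wrist force passes 120 N, or if a joint passes its speed limit or range.

### The arm

A 7-joint arm with a two-finger parallel gripper is mounted at the origin on the work surface. World frame = base frame: x ahead of the robot, y to its left, z up, the work surface at z = 0. Lengths are in m, angles in rad, forces in N, time in s.
With the tool pointing down it reaches from about 0.4 to 0.85 m from the base axis. Payload 4.5 kg.
Tool frame: the origin (TCP) lies at the very end of the fingers, on their centre line; the grasp point (between the pads) lies 19 mm behind it; z points along the fingers, y is the line along which they close (so a half turn about z gives the same grasp; the last joint's range is limited). The gripper opens to 88 mm and grips with 3 to 60 N. Pads are 18 mm wide; open, the fingers measure 123 mm over their backs; the gripper's body (75 mm by 187 mm) begins 45 mm behind the grasp point.
Start: joints at [1.375, 0.689, -0.195, 1.565, 0.157, 0.902, -0.215], TCP at [0.142, -0.609, 0.239] pointing down, gripper open.
Joint ranges: [-3.01, 3.01], [-0.46, 2.08], [-1.47, 1.51], [0.13, 2.56], [-1, 4.14], [0.04, 2.09], [-2.66, 2.66]. Speed limits (rad/s): [2.57, 2.57, 3.14, 3.14, 3.14, 3.14, 3.14].

### API

Orientations are given as [roll, pitch, yaw] about the fixed x, y, z axes, in that order (R = Rz(yaw) Ry(pitch) Rx(roll)).
In Python, from plant import arm, cams gives the robot as it stands.
- The arm moves only by the tool step_arm, never from a script. Its argument "moves" is a list of rows, each a list of 3 entries, a list of its own where there are three numbers: the shift along the tool's x, y, z as a fraction of full scale, then the turn, a rotation vector about the tool's x, y, z as a fraction of full scale, then the opening, from 0 (shut) to 1 (fully open). A call has 1 to 20 rows; each row is the pose to reach, as a shift and turn from the pose commanded when the call began, along the tool's axes at that moment; what a row does not reach only later rows make up. Full scale, the value 1, is 10 cm for a shift and 90 degrees for a turn. A row lasts 1/12 s, in which the tool goes at most 41.7 mm and 7.16 degrees, less where a joint would pass 70% of its speed; a pose out of reach is approached as far as the arm can. A call with a number of a shift or a turn outside -1 to 1 is refused whole. A call with a gripper value outside its range is refused whole. The fingers move at their own pace and stop on an object; "newtons" is the grip in N (left out, the last holds). Time passes only in rows, so rows that repeat a pose let the fingers close. It gives the time, the measured TCP pose, the force, the opening and the grip force at its end, in the units of the state.
- arm.read_state(): the state, without advancing time (a new reading comes with each control period).
- cams.snapshot(name): name is "scene" or "top"; returns a dict with "pixels" (384x512x3 uint8, blue, green, red), "depth" (384x512 float32, m along the optical axis (not along the pixel's ray), 0 where there is no reading), "camera_matrix" (3x3 intrinsics, pixels), "k1" (the pictures are not rectified: a ray, as slopes to the right and down, at radius r is drawn at 1 + k1 r^2 times it, then the intrinsics apply), "pose" (4x4, takes a point from camera to world coordinates). Camera axes: x right, y up, looking along -z (the intrinsics and any distortion apply to the point x, -y, -z); pixel columns grow to the right and rows downward; lengths in m; the calibration is good to about 2 mm. A picture is of the moment at which its call begins.
- arm.close_job(): hands the job in; it is judged then, once.
The state is a dict: "time": time; "q": joint angles; "qd": joint speeds; "joint_torque": joint torques, N m; "ee_pos": TCP position; "tcp_rot": TCP orientation; "wrist_force": force on the tool from outside, world axes, zero at the start; "wrist_torque": the same for the moment, N m; "opening": finger opening in m; "grip_force": force on a finger pad.
Only numpy, scipy, OpenCV 4.12 (cv2) and the standard library are available. Lean on these libraries where they do the work, as an engineer would, in place of code of your own. Each camera call takes 0.05 s, during which the arm holds its last target. There are 200 camera calls.

## Working session

There is one attempt and no reset: what is moved stays moved. The work goes in short steps, Python scripts to look and compute and a tool call to move; the robot and the scene stay as the last step left them, time stands still between calls to the robot, and variables do not carry over. Pictures are saved under pics/ and viewed, at most 10 in all, crops included, and the job is handed in when it is done.

Besides the shell and the picture viewer there is one more tool, called after "Call:" by a JSON object that holds its "name" and its "arguments". step_arm: Moves the arm, as the interface text tells. Its arguments: {"type":"object","properties":{"moves":{"type":"array","items":{"type":"array"}},"newtons":{"type":"number"}},"required":["moves"]}

```bash
ls; mkdir -p pics; cat > h.py <<'E'
import numpy as np, cv2, pickle
from plant import arm, cams
from scipy.spatial.transform import Rotation as R
def snap(name):
    s=cams.snapshot(name); pickle.dump(s,open(f'{name}.pkl','wb')); return s
def load(name): return pickle.load(open(f'{name}.pkl','rb'))
def xyz(s):
    h,w=s['depth'].shape; K=s['camera_matrix']
    u,v=np.meshgrid(np.arange(w),np.arange(h))
    p=np.stack([u,v],-1).reshape(-1,1,2).astype(float)
    n=cv2.undistortPoints(p,K,np.array([s['k1'],0,0,0.])).reshape(h,w,2)
    d=s['depth']
    c=np.stack([n[...,0]*d,-n[...,1]*d,-d],-1)
    T=s['pose']; return c@T[:3,:3].T+T[:3,3]
E
python3 - <<'E'
from h import *
for n in('scene','top'):
    s=snap(n); cv2.imwrite(f'pics/{n}0.png',cv2.resize(s['pixels'],(768,576))); print(s['pose'].round(3).tolist(),s['k1'],s['camera_matrix'][0,0])
print(arm.read_state())
E
```

```text
pics
[[0.359, -0.784, 0.506, 0.981], [0.933, 0.298, -0.202, -0.15], [0.007, 0.545, 0.838, 1.046], [0.0, 0.0, 0.0, 1.0]] -0.086047911495164 393.35036337950817
[[-0.102, 0.969, -0.225, 0.215], [-0.995, -0.098, 0.03, 0.088], [0.007, 0.227, 0.974, 1.203], [0.0, 0.0, 0.0, 1.0]] -0.024319956418410536 404.1448445194633
{'time': 0.1, 'q': array([ 1.37479432,  0.68988389, -0.19454451,  1.56621003,  0.15731699,
        0.90248661, -0.21508136]), 'qd': array([ 4.94420353e-05, -3.54876040e-03,  1.45464378e-03, -3.14671206e-03,
        3.73186772e-05,  3.78909848e-04,  7.39718495e-04]), 'joint_torque': array([-2.82275563e-03, -5.28494596e+01, -1.27164278e+00, -1.53836954e+01,
       -5.26426267e-02,  1.92347914e-03,  4.29831812e-05]), 'ee_pos': array([ 0.1422088 , -0.60804451,  0.23800896]), 'tcp_rot': array([-3.14000264e+00,  1.12729065e-04,  2.29922746e-01]), 'wrist_force': array([ 1.61875735,  0.55105254, -0.30520769]), 'wrist_torque': array([ 0.0053208 ,  0.00503018, -0.00779864]), 'grip_force': 0.0, 'opening': 0.08814700361504199}
```

View pics/top0.png

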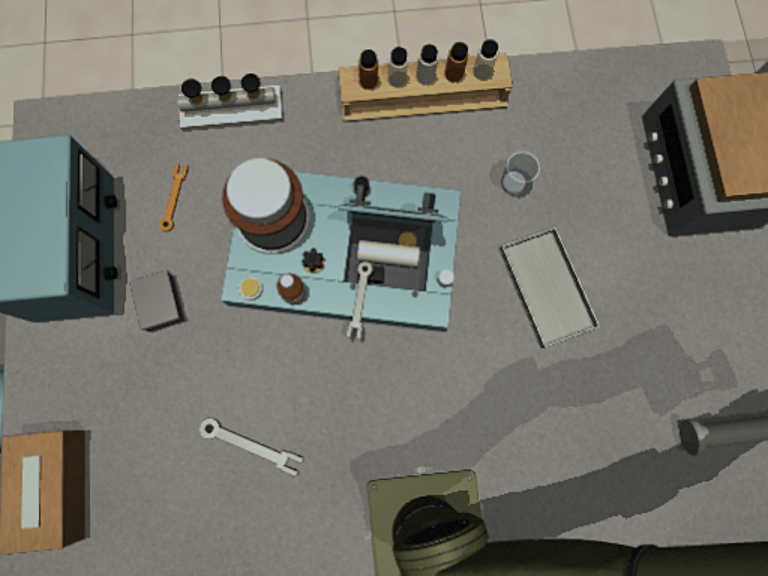

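View pics/scene0.png

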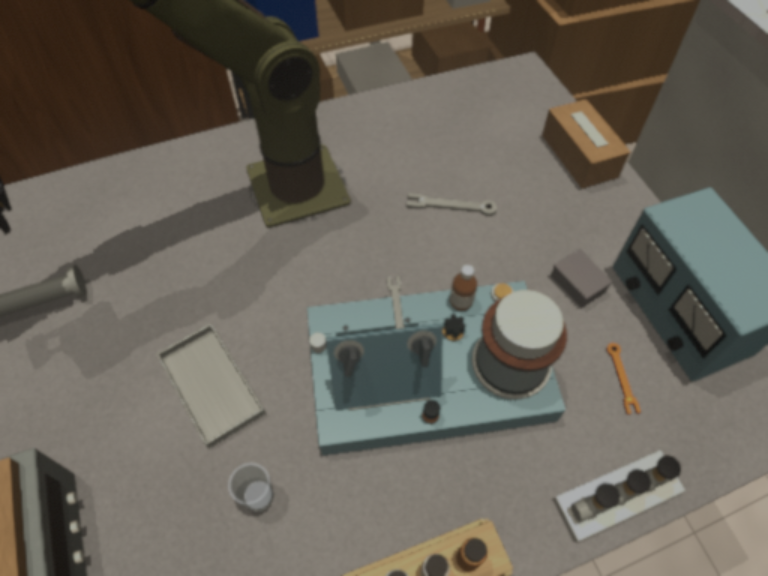

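The top view shows three spanners, given in the pixels of the 768-wide picture:
- An orange one at (173,197), which is excluded.
- A large one on the bench at (250,447).
- A smaller steel one over the well at (360,300). It is the smaller of the non-orange pair and lies over the well edge, so it is the one meant.

The tray is at (548,287). The hatch stands open, with its wings at (361,187) and (428,200). I'll confirm the spanner in a crop and measure.

```bash
python3 - <<'E'
from h import *
s=load('top'); P=xyz(s); X,Y,Z=P[...,0],P[...,1],P[...,2]
cv2.imwrite('pics/crop1.png',cv2.resize(s['pixels'][105:235,140:410],(800,385),interpolation=cv2.INTER_CUBIC))
def q(u,v): # 768 px
    return P[int(v/1.5),int(u/1.5)].round(3).tolist()
for n,u,v in [('deckFL',228,298),('deckFR',446,323),('deckBR',455,194),('hatch edge',395,212),('sp ring',365,262),('sp shank',360,295),('sp open',356,325),('sp2 ring',209,429),('sp2 open',290,462),('tray c',548,287),('bottle',290,283),('disc',250,288),('tin',445,277),('knob',313,261),('beaker',520,165),('chamber',258,185),('bench',300,400),('deck',300,220)]: print(n,q(u,v))
def rect(m,name):
    n,l,st,c=cv2.connectedComponentsWithStats(m.astype(np.uint8)); i=1+st[1:,4].argmax(); k=l==i
    r=cv2.minAreaRect(P[k][:,:2].astype(np.float32)); print(name,st[i,4],r,Z[k].mean()); return k
U,V=np.meshgrid(np.arange(512),np.arange(384))
hsv=cv2.cvtColor(s['pixels'],cv2.COLOR_BGR2HSV)
box=lambda a,b,c,d:(U>a/1.5)&(U<c/1.5)&(V>b/1.5)&(V<d/1.5)
rect(box(215,160,470,335)&(abs(Z-.06)<.006),'deck')
rect(box(490,220,605,355)&(Z>0.012)&(Z<.04),'traywall')
rect(box(490,220,605,355)&(Z>-.01)&(Z<.04)&(hsv[...,2]>120),'tray')
k=rect(box(335,255,380,345)&(hsv[...,1]<60)&(Z>.05)&(Z<.09)&(hsv[...,2]>100),'spanner')
c=P[k]; 
for uu in range(170,230,4):
    kk=k&(V==uu)
    if kk.any(): print(uu,P[kk].mean(0).round(4),kk.sum())
E
```

```text
deckFL [0.471, 0.332, 0.061]
deckFR [0.38, -0.078, 0.059]
deckBR [0.637, -0.13, 0.06]
hatch edge [0.557, 0.007, 0.217]
sp ring [0.513, 0.064, 0.071]
sp shank [0.449, 0.079, 0.072]
sp open [0.393, 0.093, 0.068]
sp2 ring [0.229, 0.392, 0.012]
sp2 open [0.152, 0.244, 0.001]
tray c [0.44, -0.302, 0.005]
bottle [0.463, 0.2, 0.169]
disc [0.482, 0.288, 0.074]
tin [0.463, -0.082, 0.093]
knob [0.517, 0.163, 0.096]
beaker [0.695, -0.276, 0.036]
chamber [0.627, 0.236, 0.223]
bench [0.268, 0.216, -0.004]
deck [0.595, 0.178, 0.115]
deck 4193 ((0.5758000016212463, 0.19034960865974426), (0.258832722902298, 0.2794034481048584), 77.27368927001953) 0.06034526177691243
traywall 531 ((0.4399433732032776, -0.30015161633491516), (0.22102627158164978, 0.12378336489200592), 14.398287773132324) 0.023114354097978032
tray 6300 ((0.4435921907424927, -0.30752474069595337), (0.2427487075328827, 0.29075607657432556), 81.68267822265625) 0.0033818709421002614
spanner 935 ((0.4474950432777405, 0.0836569219827652), (0.0842033177614212, 0.1611747145652771), 84.84215545654297) 0.06315440406003547
174 [0.5199 0.1046 0.0612] 8
178 [0.5055 0.0891 0.0643] 12
182 [0.4934 0.0895 0.0648] 11
186 [0.4824 0.0967 0.0635] 9
190 [0.4692 0.082  0.0626] 26
194 [0.4577 0.0839 0.0619] 29
198 [0.4458 0.0839 0.0623] 30
202 [0.4339 0.0841 0.0629] 29
206 [0.4228 0.0871 0.0612] 29
210 [0.4102 0.0787 0.0616] 24
214 [0.3991 0.0964 0.0694] 6
218 [0.3879 0.0973 0.0682] 7
222 [0.3767 0.1015 0.069 ] 5
```

View pics/crop1.png

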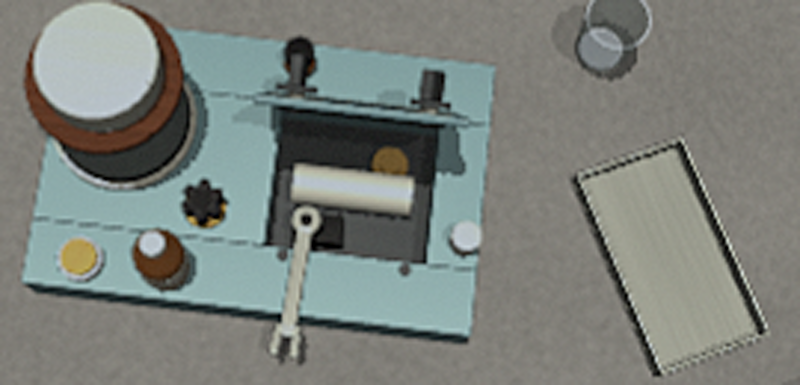

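The crop confirms it: the ring of the small steel spanner is over the well at crop (305,218) and its open end is at (287,345). The tray is clear. Next I'll make precise fits of the deck frame and the spanner.

```bash
python3 - <<'E'
from h import *
s=load('top'); P=xyz(s); X,Y,Z=P[...,0],P[...,1],P[...,2]
U,V=np.meshgrid(np.arange(512),np.arange(384))
hsv=cv2.cvtColor(s['pixels'],cv2.COLOR_BGR2HSV)
box=lambda a,b,c,d:(U>a/1.5)&(U<c/1.5)&(V>b/1.5)&(V<d/1.5)
k=box(335,255,380,345)&(hsv[...,1]<45)&(hsv[...,2]>110)&(Z>.05)
n,l,st,c=cv2.connectedComponentsWithStats(k.astype(np.uint8)); k=l==1+st[1:,4].argmax()
p=P[k]; print(len(p),np.median(p[:,2]),cv2.minAreaRect(p[:,:2].astype(np.float32)))
sh=(p[:,0]>.42)&(p[:,0]<.485)
vx,vy,x0,y0=cv2.fitLine(p[sh][:,:2].astype(np.float32),cv2.DIST_HUBER,0,.01,.01).ravel(); print('shank',vx,vy,x0,y0,np.degrees(np.arctan2(vy,vx)))
d=np.array([vx,vy])*np.sign(vx); t=p[:,:2]@d; print('t range',t.min(),t.max()); mid=np.array([x0,y0])+d*((t.min()+t.max())/2-np.array([x0,y0])@d); print('mid',mid)
# deck top pts: front edge & right edge
D=(abs(Z-.06)<.005)&box(215,160,470,335)&(hsv[...,0]>80)&(hsv[...,0]<110)&(hsv[...,1]>40)
yaw=np.radians(-12.6)
for it in range(3):
    ex=np.array([np.cos(yaw),np.sin(yaw)]);ey=np.array([-ex[1],ex[0]])
    q=P[D][:,:2]; a=q@ex;b=q@ey
    F=[];
    for bb in np.arange(b.min()+.02,b.max()-.02,.01):
        m=abs(b-bb)<.005
        if m.any(): F.append((bb,np.percentile(a[m],1)))
    F=np.array(F); F=F[abs(F[:,1]-np.median(F[:,1]))<.006]; sl,ic=np.polyfit(F[:,0],F[:,1],1); yaw-=np.arctan(sl)
    G=[]
    for aa in np.arange(a.min()+.02,a.max()-.02,.01):
        m=abs(a-aa)<.005; G.append((np.percentile(b[m],1),np.percentile(b[m],99)))
    G=np.array(G); print(np.degrees(yaw),'front',np.median(F[:,1]),'b range',np.median(G,0),'a max',np.percentile(a,99.8))
np.set_printoptions(suppress=True)
o=(np.median(F[:,1])+.14)*ex+(np.median(G[:,0])+.13)*ey; print('deck origin',o,'yaw',yaw)
# hatch pts: above z .07 in deck y range ±.095
q=(P[...,:2]-o); a=q@ex;b=q@ey
def hat(s2,P2):
    a=(P2[...,:2]-o)@ex;b=(P2[...,:2]-o)@ey;Z=P2[...,2]
    m=(abs(b)<.033)&(a>.0)&(a<.2)&(Z>.08)&(Z<.24)
    A,zz=a[m],Z[m]; print('hatch n',m.sum(),'top z',zz.max())
    for h in np.arange(.08,.24,.02):
        mm=abs(zz-h)<.01
        if mm.any(): print(h.round(2),np.median(A[mm]),A[mm].min(),A[mm].max())
hat(s,P); s2=load('scene');P2=xyz(s2);hat(s2,P2)
a2=(P2[...,:2]-o)@ex;b2=(P2[...,:2]-o)@ey
def loc(n,m,PP): 
    print(n,m.sum(),PP[m].mean(0),PP[m].max(0)[2])
E
```

```text
758 0.06227729871255294 ((0.3720914125442505, 0.09053030610084534), (0.08406976610422134, 0.3126071095466614), 84.84215545654297)
shank 0.08101642 0.99671274 0.44392607 0.091922656 85.353004
t range 0.0775507950799552 0.1618815814112804
mid [0.4432885  0.08407893]
-12.552823022075144 front 0.38210653014371987 b range [0.00598637 0.43482686] a max 0.657738088647414
-12.584820719051669 front 0.3822337051018255 b range [0.00556858 0.43444868] a max 0.6578422211336244
-12.552885993658913 front 0.38216628461819047 b range [0.00586978 0.43471348] a max 0.6577730983368064
deck origin [0.53922493 0.0188334 ] yaw -0.21908919121682807
hatch n 133 top z 0.219519213988156
0.08 0.07346787089315371 0.07346787089315371 0.07346787089315371
0.1 0.06687050306284963 0.06508720589739163 0.06996536516968847
0.12 0.05956289730944535 0.055807310912181544 0.06220941086564754
0.14 0.049761446483656185 0.04840707579291628 0.05342302926149549
0.16 0.04393333293683237 0.04281852144763696 0.04605943970812272
0.18 0.0358388043409696 0.02094564885817409 0.039553265870340165
0.2 0.020200742787837712 0.018229911617844388 0.031717200204474445
0.22 0.018518101859845728 0.01492674465817457 0.024687461357599333
hatch n 1156 top z 0.21942655444902637
0.08 0.07061682816177323 0.0669914901139428 0.07414487762828001
0.1 0.06488585021372671 0.05944446224557196 0.07066903252550419
0.12 0.057144399879021444 0.049394755773693295 0.06381060490047052
0.14 0.04941759402376737 0.04155647387089215 0.0551003678779588
0.16 0.04158811434132614 0.03525741519181217 0.04770215302767423
0.18 0.03394085764407895 0.02797170610675318 0.03918651284621876
0.2 0.02607909475644288 0.02024804512608562 0.03233869153187267
0.22 0.019429845843501214 0.01203530350844718 0.023753215979938513
```

```bash
python3 - <<'E'
from h import *
o=np.array([.5364,.0141]);yaw=-.2191;ex=np.array([np.cos(yaw),np.sin(yaw)]);ey=np.array([-ex[1],ex[0]])
U,V=np.meshgrid(np.arange(512),np.arange(384))
for n,bx in (('top',(335,255,380,345)),('scene',(380,270,412,335))):
    s=load(n);P=xyz(s);Z=P[...,2]
    m=(U>bx[0]/1.5)&(U<bx[2]/1.5)&(V>bx[1]/1.5)&(V<bx[3]/1.5)&(Z>.0655)&(Z<.076)
    N,l,st,c=cv2.connectedComponentsWithStats(m.astype(np.uint8)); k=l==1+st[1:,4].argmax()
    p=P[k]; r=cv2.minAreaRect(p[:,:2].astype(np.float32)); print(n,len(p),p[:,2].mean(),r)
    q=p[(p[:,0]>.42)&(p[:,0]<.485)]
    print(cv2.fitLine(q[:,:2].astype(np.float32),cv2.DIST_HUBER,0,.01,.01).ravel())
    # tray
    bx=(490,220,605,355) if n=='top' else (150,320,270,450)
    m=(U>bx[0]/1.5)&(U<bx[2]/1.5)&(V>bx[1]/1.5)&(V<bx[3]/1.5)&(Z>.015)&(Z<.035)
    print('tray',cv2.minAreaRect(P[m][:,:2].astype(np.float32)))
    # objects above deck in deck frame
    a=(P[...,:2]-o)@ex;b=(P[...,:2]-o)@ey
    for lo,hi in ((.066,.3),):
        m=(Z>lo)&(Z<hi)&(abs(a)<.14)&(b<.16)&(b>-.13)
        N,l,st,c=cv2.connectedComponentsWithStats(m.astype(np.uint8))
        for i in range(1,N):
            if st[i,4]>12: kk=l==i; print(n,st[i,4],'a',a[kk].min().round(3),a[kk].max().round(3),'b',b[kk].min().round(3),b[kk].max().round(3),'z',Z[kk].max().round(3))
E
```

```text
top 295 0.06953278373588027 ((0.4419143497943878, 0.08254243433475494), (0.027025513350963593, 0.1496654450893402), 75.06224060058594)
[ 0.9624168  -0.27157667  0.4570015   0.07807766]
tray ((0.4399433732032776, -0.30015161633491516), (0.22102627158164978, 0.12378336489200592), 14.398287773132324)
top 686 a 0.015 0.129 b -0.093 0.096 z 0.224
top 162 a -0.066 -0.024 b 0.124 0.16 z 0.099
top 203 a -0.14 -0.032 b 0.031 0.057 z 0.077
top 95 a -0.063 -0.035 b -0.124 -0.097 z 0.095
top 85 a -0.128 -0.092 b 0.149 0.16 z 0.146
scene 177 0.06868211540969177 ((0.42456766963005066, 0.08356404304504395), (0.024674609303474426, 0.11889675259590149), 71.48417663574219)
[ 0.9505871  -0.310458    0.44758844  0.07965813]
tray ((0.4397915303707123, -0.2995653748512268), (0.22342412173748016, 0.12040495872497559), 13.896398544311523)
scene 125 a -0.127 -0.086 b 0.147 0.16 z 0.145
scene 3970 a -0.139 0.082 b -0.124 0.16 z 0.223
scene 166 a 0.099 0.131 b 0.054 0.083 z 0.105
```

Call:
{"name": "step_arm", "arguments": {"moves": [[[0.9, -0.58, 0], [0, 0, 0], 1], [[0.9, -0.58, 0], [0, 0, 0], 1], [[0.9, -0.58, 0], [0, 0, 0], 1], [[0.9, -0.58, 0], [0, 0, 0], 1]]}}

```text
time: 0.43
ee_pos: [0.2227, -0.5264, 0.2386]
tcp_rot: [-3.138, -0.004, 0.239]
wrist_force: [-0.3, 0.3, 0.1]
opening: 0.0879
grip_force: 0.0
```

Call:
{"name": "step_arm", "arguments": {"moves": [[[0.9, -0.58, 0], [0, 0, 0], 1], [[0.9, -0.58, 0], [0, 0, 0], 1], [[0.9, -0.58, 0], [0, 0, 0], 1], [[0.9, -0.58, 0], [0, 0, 0], 1]]}}

```text
time: 0.77
ee_pos: [0.2962, -0.45, 0.2387]
tcp_rot: [-3.139, -0.003, 0.239]
wrist_force: [1.0, 0.7, -0.7]
opening: 0.0883
grip_force: 0.0
```

Call:
{"name": "step_arm", "arguments": {"moves": [[[0.9, -0.58, 0], [0, 0, 0], 1], [[0.9, -0.58, 0], [0, 0, 0], 1], [[0.9, -0.58, 0], [0, 0, 0], 1], [[0.9, -0.58, 0], [0, 0, 0], 1]]}}

```text
time: 1.1
ee_pos: [0.3701, -0.3736, 0.2387]
tcp_rot: [-3.14, -0.003, 0.238]
wrist_force: [0.5, -0.2, -0.2]
opening: 0.0884
grip_force: 0.0
```

Call:
{"name": "step_arm", "arguments": {"moves": [[[0.9, -0.58, 0], [0, 0, 0], 1], [[0.9, -0.58, 0], [0, 0, 0], 1], [[0.9, -0.58, 0], [0, 0, 0], 1], [[0.9, -0.58, 0], [0, 0, 0], 1]]}}

```text
time: 1.43
ee_pos: [0.4442, -0.2969, 0.2387]
tcp_rot: [-3.14, -0.004, 0.238]
wrist_force: [-0.5, 0.2, -0.4]
opening: 0.088
grip_force: 0.0
```

Call:
{"name": "step_arm", "arguments": {"moves": [[[0.2, -0.9, 0], [0, 0, 0], 1], [[0.2, -0.9, 0], [0, 0, 0], 1], [[0.2, -0.9, 0], [0, 0, 0], 1], [[0.2, -0.9, 0], [0, 0, 0], 1]]}}

```text
time: 1.77
ee_pos: [0.4384, -0.207, 0.2387]
tcp_rot: [-3.141, 0.001, 0.234]
wrist_force: [0.2, 0.3, -0.3]
opening: 0.0881
grip_force: 0.0
```

Call:
{"name": "step_arm", "arguments": {"moves": [[[0.2, -0.9, 0], [0, 0, 0], 1], [[0.2, -0.9, 0], [0, 0, 0], 1], [[0.2, -0.9, 0], [0, 0, 0], 1], [[0.2, -0.9, 0], [0, 0, 0], 1]]}}

```text
time: 2.1
ee_pos: [0.4383, -0.1158, 0.2388]
tcp_rot: [3.141, -0.0, 0.233]
wrist_force: [1.0, -0.7, -0.4]
opening: 0.0882
grip_force: 0.0
```

Call:
{"name": "step_arm", "arguments": {"moves": [[[0.2, -0.9, 0], [0, 0, 0], 1], [[0.2, -0.9, 0], [0, 0, 0], 1], [[0.2, -0.9, 0], [0, 0, 0], 1], [[0.2, -0.9, 0], [0, 0, 0], 1]]}}

```text
time: 2.43
ee_pos: [0.4379, -0.024, 0.2388]
tcp_rot: [3.141, -0.001, 0.232]
wrist_force: [-0.2, -0.6, 0.2]
opening: 0.0884
grip_force: 0.0
```

Call:
{"name": "step_arm", "arguments": {"moves": [[[0.2, -0.9, 0], [0, 0, 0.322], 1], [[0.2, -0.9, 0], [0, 0, 0.322], 1], [[0.2, -0.9, 0], [0, 0, 0.322], 1], [[0.2, -0.9, 0], [0, 0, 0.322], 1], [[0.2, -0.9, 0], [0, 0, 0.322], 1], [[0.2, -0.9, 0], [0, 0, 0.322], 1]]}}

```text
time: 2.93
ee_pos: [0.4369, 0.0649, 0.2387]
tcp_rot: [3.14, -0.001, -0.277]
wrist_force: [-0.1, 0.3, -0.9]
opening: 0.0881
grip_force: 0.0
```

```bash
cat >> h.py <<'E'
def cur():
    st=arm.read_state(); print('q',st['q'].round(2),'pos',st['ee_pos'].round(4),'rot',st['tcp_rot'].round(4)); return st
def go(p,yaw=None,roll=np.pi,pitch=0,frm=None):
    st=cur(); p0,r0=(st['ee_pos'],st['tcp_rot']) if frm is None else frm
    R0=R.from_euler('xyz',r0); y=r0[2] if yaw is None else yaw
    R1=R.from_euler('xyz',[roll,pitch,y]); print('shift',(R0.inv().apply(np.array(p)-p0)/.1).round(3),'turn',((R0.inv()*R1).as_rotvec()/(np.pi/2)).round(4))
E
python3 - <<'E'
from h import *
go([.438,.068,.09],-.267)
s=snap('top');P=xyz(s)
o=np.array([.5364,.0141]);yaw=-.2191;ex=np.array([np.cos(yaw),np.sin(yaw)]);ey=np.array([-ex[1],ex[0]])
s=load('scene');P=xyz(s)
for n in('scene',):
    a=(P[...,:2]-o)@ex;b=(P[...,:2]-o)@ey;Z=P[...,2]
    m=(abs(a+.11)<.04)&(abs(b-.17)<.04)&(Z>.09); print('bottle',a[m].min(),a[m].max(),b[m].min(),b[m].max(),Z[m].max())
E
```

```text
q [-0.29  0.46  0.05  2.1  -0.04  0.58 -2.06] pos [0.4369 0.0649 0.2387] rot [ 3.1395e+00 -1.1000e-03 -2.7740e-01]
shift [ 1.000e-03 -3.600e-02  1.487e+00] turn [ 0.0013 -0.0007 -0.0066]
bottle -0.1272729017377982 -0.08480807179248057 0.14734665180795728 0.1941253097616357 0.17158379483790653
```

Call:
{"name": "step_arm", "arguments": {"moves": [[[0, -0.03, 0.8], [0, 0, 0], 1], [[0, -0.03, 0.8], [0, 0, 0], 1], [[0, -0.03, 0.8], [0, 0, 0], 1]]}}

```text
time: 3.23
ee_pos: [0.4337, 0.0687, 0.1534]
tcp_rot: [3.136, 0.01, -0.276]
wrist_force: [-0.8, -0.1, 0.5]
opening: 0.0882
grip_force: 0.0
```

Call:
{"name": "step_arm", "arguments": {"moves": [[[0, 0, 0.3], [0, 0, 0], 1], [[0, 0, 0.6], [0, 0, 0], 1], [[0, 0, 0.8], [0, 0, 0], 1], [[0, 0, 0.88], [0, 0, 0], 1], [[0, 0, 0.92], [0, 0, 0], 1], [[0, 0, 0.92], [0, 0, 0], 1]]}}

```text
time: 3.73
ee_pos: [0.4374, 0.0703, 0.0674]
tcp_rot: [-3.141, -0.001, -0.277]
wrist_force: [-0.5, -0.6, 0.4]
opening: 0.0879
grip_force: 0.0
```

Call:
{"name": "step_arm", "arguments": {"moves": [[[0, 0, 0.05], [0, 0, 0], 1], [[0, 0, 0.05], [0, 0, 0], 1], [[0, 0, 0.05], [0, 0, 0], 1]]}}

```text
time: 3.98
ee_pos: [0.4373, 0.071, 0.0625]
tcp_rot: [-3.141, -0.001, -0.276]
wrist_force: [0.2, 0.1, -0.6]
opening: 0.0881
grip_force: 0.0
```

Call:
{"name": "step_arm", "arguments": {"moves": [[[0, 0, 0], [0, 0, 0], 0.6], [[0, 0, 0], [0, 0, 0], 0.5], [[0, 0, 0], [0, 0, 0], 0.4], [[0, 0, 0], [0, 0, 0], 0.3], [[0, 0, 0], [0, 0, 0], 0.2], [[0, 0, 0], [0, 0, 0], 0], [[0, 0, 0], [0, 0, 0], 0], [[0, 0, 0], [0, 0, 0], 0], [[0, 0, 0], [0, 0, 0], 0], [[0, 0, 0], [0, 0, 0], 0], [[0, 0, 0], [0, 0, 0], 0]], "newtons": 15}}

```text
time: 4.9
ee_pos: [0.4369, 0.0712, 0.0617]
tcp_rot: [-3.141, -0.0, -0.276]
wrist_force: [0.8, 0.3, -0.2]
opening: 0.0167
grip_force: 0.3
```

Call:
{"name": "step_arm", "arguments": {"moves": [[[0, 0, 0], [0, 0, 0], 0], [[0, 0, 0], [0, 0, 0], 0], [[0, 0, 0], [0, 0, 0], 0], [[0, 0, 0], [0, 0, 0], 0]], "newtons": 40}}

```text
time: 5.23
ee_pos: [0.4369, 0.071, 0.0617]
tcp_rot: [-3.142, -0.0, -0.276]
wrist_force: [0.6, 0.3, -0.1]
opening: 0.0145
grip_force: 40.0
```

Call:
{"name": "step_arm", "arguments": {"moves": [[[0, 0, -0.1], [0, 0, 0], 0], [[0, 0, -0.2], [0, 0, 0], 0], [[0, 0, -0.3], [0, 0, 0], 0], [[0, 0, -0.3], [0, 0, 0], 0], [[0, 0, -0.3], [0, 0, 0], 0]]}}

```text
time: 5.65
ee_pos: [0.4368, 0.0708, 0.0918]
tcp_rot: [-3.142, -0.001, -0.276]
wrist_force: [0.2, 0.5, -1.2]
opening: 0.0143
grip_force: 40.0
```

```bash
python3 - <<'E'
from h import *
cur(); s=snap('scene')
cv2.imwrite('pics/grasp.png',cv2.resize(s['pixels'][150:260,200:340],(700,550),interpolation=cv2.INTER_CUBIC))
E
```

```text
q [-0.27  0.75  0.01  2.23 -0.05  0.16 -2.06] pos [0.4368 0.0708 0.0918] rot [-3.1416e+00 -5.0000e-04 -2.7620e-01]
```

View pics/grasp.png

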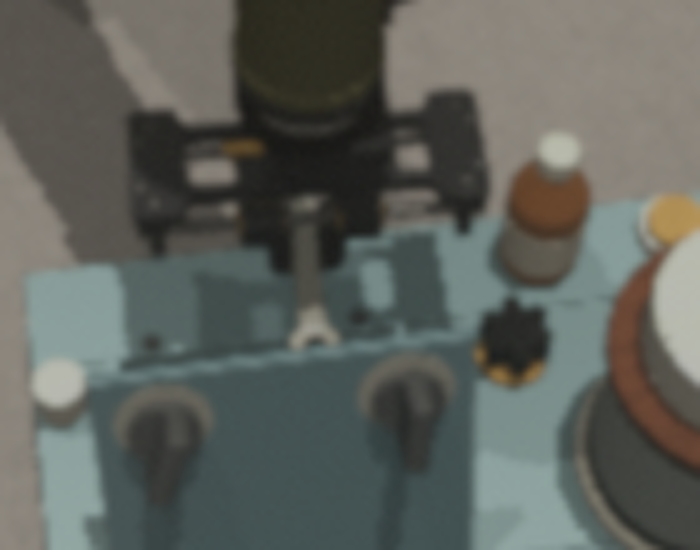

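The spanner is held level at the mid-shank, with the ring at crop (315,340). I'll lift it and carry it to the tray.

Call:
{"name": "step_arm", "arguments": {"moves": [[[0, 0, -0.3], [0, 0, 0], 0], [[0, 0, -0.6], [0, 0, 0], 0], [[0, 0, -0.9], [0, 0, 0], 0], [[0, 0, -0.9], [0, 0, 0], 0]]}}

```text
time: 6.03
ee_pos: [0.4389, 0.0712, 0.1849]
tcp_rot: [-3.139, -0.006, -0.277]
wrist_force: [0.3, 0.3, -1.4]
opening: 0.0144
grip_force: 40.0
```

Call:
{"name": "step_arm", "arguments": {"moves": [[[0.07, 0.22, 0], [0, 0, 0], 0], [[0.13, 0.45, 0], [0, 0, 0], 0], [[0.2, 0.67, 0], [0, 0, 0], 0], [[0.26, 0.89, 0], [0, 0, 0], 0]]}}

```text
time: 6.37
ee_pos: [0.4369, -0.0227, 0.1806]
tcp_rot: [3.141, 0.002, -0.275]
wrist_force: [1.2, 0.2, -1.3]
opening: 0.0146
grip_force: 40.0
```

Call:
{"name": "step_arm", "arguments": {"moves": [[[0.07, 0.22, 0], [0, 0, 0], 0], [[0.13, 0.45, 0], [0, 0, 0], 0], [[0.2, 0.67, 0], [0, 0, 0], 0], [[0.26, 0.89, 0], [0, 0, 0], 0]]}}

```text
time: 6.7
ee_pos: [0.4375, -0.1156, 0.1804]
tcp_rot: [3.141, 0.002, -0.276]
wrist_force: [1.3, -0.3, -1.6]
opening: 0.0148
grip_force: 40.0
```

Call:
{"name": "step_arm", "arguments": {"moves": [[[0.07, 0.22, 0], [0, 0, 0], 0], [[0.13, 0.45, 0], [0, 0, 0], 0], [[0.2, 0.67, 0], [0, 0, 0], 0], [[0.26, 0.89, 0], [0, 0, 0], 0]]}}

```text
time: 7.03
ee_pos: [0.4383, -0.2081, 0.1802]
tcp_rot: [-3.141, 0.002, -0.276]
wrist_force: [0.4, -0.1, -1.2]
opening: 0.0142
grip_force: 40.0
```

Call:
{"name": "step_arm", "arguments": {"moves": [[[0.07, 0.22, 0], [0, 0, -0.06], 0], [[0.13, 0.45, 0], [0, 0, -0.12], 0], [[0.2, 0.67, 0], [0, 0, -0.18], 0], [[0.26, 0.89, 0], [0, 0, -0.24], 0], [[0.26, 0.89, 0], [0, 0, -0.3], 0], [[0.26, 0.89, 0], [0, 0, -0.334], 0], [[0.26, 0.89, 0], [0, 0, -0.334], 0], [[0.26, 0.89, 0], [0, 0, -0.334], 0]]}}

```text
time: 7.7
ee_pos: [0.4392, -0.2994, 0.1804]
tcp_rot: [-3.139, 0.001, 0.247]
wrist_force: [-0.1, -0.5, -2.0]
opening: 0.0147
grip_force: 40.0
```

```bash
python3 - <<'E'
from h import *
go([.44,-.30,.012],.248)
E
```

```text
q [ 0.66  0.66 -0.24  1.9   0.25  0.61 -1.06] pos [ 0.4392 -0.2994  0.1804] rot [-3.1395e+00  1.2000e-03  2.4700e-01]
shift [0.009 0.011 1.684] turn [-0.0014  0.0008 -0.0006]
```

Call:
{"name": "step_arm", "arguments": {"moves": [[[0.01, 0.01, 0.3], [0, 0, 0], 0], [[0.01, 0.01, 0.6], [0, 0, 0], 0], [[0.01, 0.01, 0.9], [0, 0, 0], 0], [[0.01, 0.01, 0.9], [0, 0, 0], 0]]}}

```text
time: 8.03
ee_pos: [0.438, -0.2982, 0.0869]
tcp_rot: [-3.135, 0.007, 0.249]
wrist_force: [-1.4, -0.7, -1.7]
opening: 0.0143
grip_force: 40.0
```

Call:
{"name": "step_arm", "arguments": {"moves": [[[0, 0, 0.2], [0, 0, 0], 0], [[0, 0, 0.4], [0, 0, 0], 0], [[0, 0, 0.6], [0, 0, 0], 0], [[0, 0, 0.7], [0, 0, 0], 0], [[0, 0, 0.76], [0, 0, 0], 0], [[0, 0, 0.76], [0, 0, 0], 0], [[0, 0, 0.76], [0, 0, 0], 0]]}}

```text
time: 8.62
ee_pos: [0.4415, -0.3008, 0.0165]
tcp_rot: [3.141, -0.001, 0.249]
wrist_force: [0.3, 0.4, -0.4]
opening: 0.0146
grip_force: 40.0
```

Call:
{"name": "step_arm", "arguments": {"moves": [[[0, 0, 0.02], [0, 0, 0], 0], [[0, 0, 0.04], [0, 0, 0], 0], [[0, 0, 0.05], [0, 0, 0], 0], [[0, 0, 0.06], [0, 0, 0], 0], [[0, 0, 0.06], [0, 0, 0], 0], [[0, 0, 0.06], [0, 0, 0], 0]]}}

```text
time: 9.12
ee_pos: [0.4411, -0.3007, 0.0098]
tcp_rot: [3.142, -0.0, 0.249]
wrist_force: [-0.7, 0.1, -1.5]
opening: 0.0144
grip_force: 40.0
```

Call:
{"name": "step_arm", "arguments": {"moves": [[[0, 0, 0.01], [0, 0, 0], 0], [[0, 0, 0.02], [0, 0, 0], 0], [[0, 0, 0.03], [0, 0, 0], 0], [[0, 0, 0.03], [0, 0, 0], 0], [[0, 0, 0.03], [0, 0, 0], 0]]}}

```text
time: 9.53
ee_pos: [0.441, -0.3006, 0.0066]
tcp_rot: [-3.142, 0.0, 0.249]
wrist_force: [-0.1, 0.3, -0.8]
opening: 0.0146
grip_force: 40.0
```

Call:
{"name": "step_arm", "arguments": {"moves": [[[0, 0, 0.01], [0, 0, 0], 0], [[0, 0, 0.01], [0, 0, 0], 0], [[0, 0, 0.01], [0, 0, 0], 0]]}}

```text
time: 9.78
ee_pos: [0.4411, -0.3007, 0.0058]
tcp_rot: [3.141, -0.0, 0.249]
wrist_force: [0.5, -0.8, -1.0]
opening: 0.0143
grip_force: 40.0
```

Call:
{"name": "step_arm", "arguments": {"moves": [[[0, 0, 0.005], [0, 0, 0], 0.2], [[0, 0, 0.005], [0, 0, 0], 0.3], [[0, 0, 0.005], [0, 0, 0], 0.4], [[0, 0, 0.005], [0, 0, 0], 0.45], [[0, 0, 0.005], [0, 0, 0], 0.45], [[0, 0, 0.005], [0, 0, 0], 0.45]]}}

```text
time: 10.28
ee_pos: [0.4411, -0.3007, 0.0053]
tcp_rot: [3.141, -0.0, 0.249]
wrist_force: [0.0, -1.1, -0.4]
opening: 0.0395
grip_force: 0.0
```

Call:
{"name": "step_arm", "arguments": {"moves": [[[0, 0, -0.2], [0, 0, 0], 0.45], [[0, 0, -0.5], [0, 0, 0], 0.45], [[0, 0, -0.9], [0, 0, 0], 0.45], [[0, 0, -0.9], [0, 0, 0], 0.45], [[0, 0, -0.9], [0, 0, 0], 0.45]]}}

```text
time: 10.7
ee_pos: [0.4423, -0.3015, 0.0971]
tcp_rot: [3.138, -0.003, 0.248]
wrist_force: [-0.1, -0.0, -0.5]
opening: 0.0399
grip_force: 0.0
```

Call:
{"name": "step_arm", "arguments": {"moves": [[[0, 0, -0.5], [0, 0, 0], 0], [[0, 0, -0.9], [0, 0, 0], 0], [[0, 0, -0.9], [0, 0, 0], 0], [[0, 0, -0.9], [0, 0, 0], 0]]}}

```text
time: 11.03
ee_pos: [0.4422, -0.3013, 0.1866]
tcp_rot: [3.139, -0.003, 0.248]
wrist_force: [0.1, 0.1, 0.2]
opening: 0.0152
grip_force: 0.0
```

```bash
python3 - <<'E'
from h import *
cur(); s=snap('scene')
cv2.imwrite('pics/placed.png',cv2.resize(s['pixels'][170:340,60:330],(800,504),interpolation=cv2.INTER_CUBIC))
E
```

```text
q [ 0.66  0.65 -0.25  1.89  0.26  0.62 -1.07] pos [ 0.4422 -0.3013  0.1866] rot [ 3.1387e+00 -3.0000e-03  2.4820e-01]
```

View pics/placed.png

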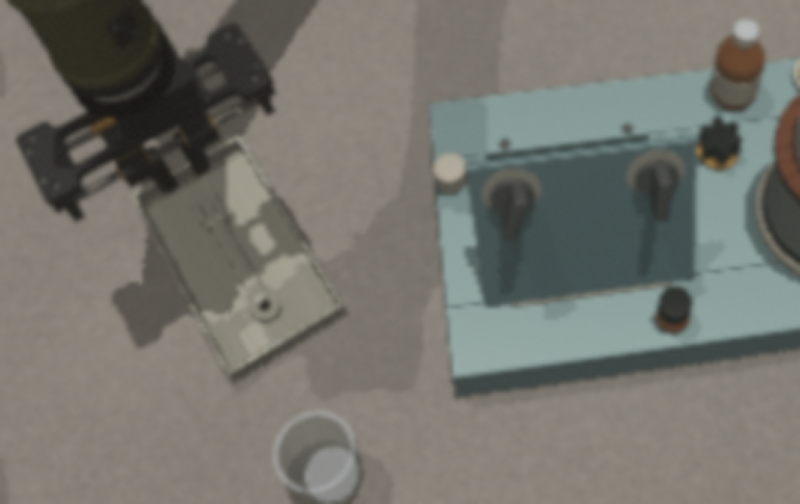

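The spanner lies in the tray with its ring at crop (265,303). The hatch is still open, and the wings at (512,200) and (658,180) are free. Next I'll raise the tool and turn it half round, so that joint 7 has room to turn the wings clockwise.

Call:
{"name": "step_arm", "arguments": {"moves": [[[0, 0, -0.4], [0, 0, -0.08], 0], [[0, 0, -0.8], [0, 0, -0.16], 0], [[0, 0, -0.8], [0, 0, -0.24], 0], [[0, 0, -0.8], [0, 0, -0.32], 0], [[0, 0, -0.8], [0, 0, -0.4], 0], [[0, 0, -0.8], [0, 0, -0.48], 0], [[0, 0, -0.8], [0, 0, -0.56], 0], [[0, 0, -0.8], [0, 0, -0.64], 0], [[0, 0, -0.8], [0, 0, -0.72], 0], [[0, 0, -0.8], [0, 0, -0.8], 0], [[0, 0, -0.8], [0, 0, -0.85], 0]]}}

```text
time: 12.0
ee_pos: [0.4398, -0.3001, 0.2623]
tcp_rot: [-3.138, -0.003, 1.59]
wrist_force: [0.2, -0.5, 0.6]
opening: 0.0004
grip_force: 0.0
```

Call:
{"name": "step_arm", "arguments": {"moves": [[[0, 0, 0], [0, 0, -0.08], 0], [[0, 0, 0], [0, 0, -0.16], 0], [[0, 0, 0], [0, 0, -0.24], 0], [[0, 0, 0], [0, 0, -0.32], 0], [[0, 0, 0], [0, 0, -0.4], 0], [[0, 0, 0], [0, 0, -0.48], 0], [[0, 0, 0], [0, 0, -0.56], 0], [[0, 0, 0], [0, 0, -0.64], 0], [[0, 0, 0], [0, 0, -0.72], 0], [[0, 0, 0], [0, 0, -0.8], 0], [[0, 0, 0], [0, 0, -0.85], 0], [[0, 0, 0], [0, 0, -0.85], 0]]}}

```text
time: 13.0
ee_pos: [0.44, -0.3, 0.2623]
tcp_rot: [3.138, -0.004, 2.922]
wrist_force: [0.2, -0.2, -0.1]
opening: 0.0004
grip_force: 0.0
```

```bash
cat >> h.py <<'E'
YAW=-.2191
ex=np.array([np.cos(YAW),np.sin(YAW)]);ey=np.array([-ex[1],ex[0]]);o=np.array([.5364,.0141])
def dk(a,b,z): return np.r_[o+a*ex+b*ey,z]
def indk(p): q=np.array(p[:2])-o; return (q@ex).round(4),(q@ey).round(4)
E
python3 - <<'E'
from h import *
go(dk(.08,0,.268),YAW+np.pi)
s=snap('top'); P=xyz(s); a=(P[...,:2]-o)@ex; b=(P[...,:2]-o)@ey; Z=P[...,2]
# wings in the top view (behind hatch face)
for lo,hi in((.03,.1),(-.1,-.03)):
    m=(b>lo)&(b<hi)&(a>.045)&(a<.13)&(Z>.14)&(Z<.26); print(m.sum(),np.median(b[m]),a[m].max(),Z[m].max())
m=(Z>.2)&(Z<.24)&(abs(b)<.12)&(a<.06)&(a>0); print('edge b',b[m].min(),b[m].max(),np.median(a[m]),Z[m].max())
E
```

```text
q [ 1.11  0.72 -1.05  1.79  0.71  1.07  1.15] pos [ 0.44   -0.3     0.2623] rot [ 3.1384 -0.0041  2.9218]
shift [-1.056  3.277 -0.051] turn [ 0.002  -0.0026 -0.0004]
52 0.05957582164603863 0.06882975205204199 0.22313672404239515
68 -0.05854761728421973 0.071376278933204 0.22342244344925033
edge b -0.09287118742546346 0.09656062509094966 0.023393397906913915 0.22313672404239515
```

Call:
{"name": "step_arm", "arguments": {"moves": [[[-0.07, 0.27, 0], [0, 0, 0], 0], [[-0.18, 0.55, 0], [0, 0, 0], 0], [[-0.264, 0.82, 0], [0, 0, 0], 0]]}}

```text
time: 13.3
ee_pos: [0.485, -0.2256, 0.2638]
tcp_rot: [3.141, -0.002, 2.915]
wrist_force: [0.9, -0.0, -0.1]
opening: 0.0007
grip_force: 0.0
```

Call:
{"name": "step_arm", "arguments": {"moves": [[[-0.07, 0.27, 0], [0, 0, 0], 0], [[-0.18, 0.55, 0], [0, 0, 0], 0], [[-0.264, 0.82, 0], [0, 0, 0], 0]]}}

```text
time: 13.55
ee_pos: [0.5291, -0.1508, 0.2639]
tcp_rot: [3.141, -0.002, 2.917]
wrist_force: [0.7, 0.4, -0.2]
opening: 0.0005
grip_force: 0.0
```

Call:
{"name": "step_arm", "arguments": {"moves": [[[-0.07, 0.27, 0], [0, 0, 0], 0], [[-0.18, 0.55, 0], [0, 0, 0], 0], [[-0.264, 0.82, 0], [0, 0, 0], 0]]}}

```text
time: 13.8
ee_pos: [0.5729, -0.0767, 0.2638]
tcp_rot: [-3.141, -0.002, 2.917]
wrist_force: [0.2, 0.1, 0.1]
opening: 0.0003
grip_force: 0.0
```

Call:
{"name": "step_arm", "arguments": {"moves": [[[-0.07, 0.27, 0], [0, 0, 0], 0], [[-0.18, 0.55, 0], [0, 0, 0], 0], [[-0.264, 0.82, 0], [0, 0, 0], 0], [[-0.264, 0.82, 0], [0, 0, 0], 0], [[-0.264, 0.82, 0], [0, 0, 0], 0]]}}

```text
time: 14.22
ee_pos: [0.6162, -0.0019, 0.2639]
tcp_rot: [3.141, -0.002, 2.921]
wrist_force: [-1.0, -0.1, -0.1]
opening: 0.0005
grip_force: 0.0
```

```bash
python3 - <<'E'
from h import *
st=cur(); print(indk(st['ee_pos']))
go(dk(.08,0,.195),YAW+np.pi)
a0,z0=.08,.195
for th in (70,60,50,40,30,20,10,5,0):
    t=np.radians(th); rc=.145
    a=.075-rc*np.cos(t)+.008*np.sin(t)+.010; z=.06+rc*np.sin(t)+.008*np.cos(t); print(th,'a',round(a,4),'z',round(z,4),'shift',round(-(a-a0)*10,3),round(-(z-z0)*10,3))
E
```

```text
q [ 0.42  0.8  -0.96  1.54  0.69  1.17  0.67] pos [ 0.6162 -0.0019  0.2639] rot [ 3.1412e+00 -1.9000e-03  2.9208e+00]
(np.float64(0.0813), np.float64(0.0017))
q [ 0.42  0.8  -0.96  1.54  0.69  1.17  0.67] pos [ 0.6162 -0.0019  0.2639] rot [ 3.1412e+00 -1.9000e-03  2.9208e+00]
shift [ 0.012 -0.018  0.689] turn [ 0.0002 -0.0012 -0.0011]
70 a 0.0429 z 0.199 shift 0.371 -0.04
60 a 0.0194 z 0.1896 shift 0.606 0.054
50 a -0.0021 z 0.1762 shift 0.821 0.188
40 a -0.0209 z 0.1593 shift 1.009 0.357
30 a -0.0366 z 0.1394 shift 1.166 0.556
20 a -0.0485 z 0.1171 shift 1.285 0.779
10 a -0.0564 z 0.0931 shift 1.364 1.019
5 a -0.0588 z 0.0806 shift 1.388 1.144
0 a -0.06 z 0.068 shift 1.4 1.27
```

Call:
{"name": "step_arm", "arguments": {"moves": [[[0.01, -0.02, 0.35], [0, 0, 0], 0], [[0.01, -0.02, 0.69], [0, 0, 0], 0], [[0.01, -0.02, 0.69], [0, 0, 0], 0], [[0.01, -0.02, 0.69], [0, 0, 0], 0]]}}

```text
time: 14.55
ee_pos: [0.6134, -0.0078, 0.1945]
tcp_rot: [-3.139, -0.004, 2.917]
wrist_force: [-0.1, 0.2, 0.6]
opening: 0.0003
grip_force: 0.0
```

Call:
{"name": "step_arm", "arguments": {"moves": [[[0.15, 0, 0], [0, 0, 0], 0], [[0.3, 0, -0.02], [0, 0, 0], 0], [[0.37, 0, -0.04], [0, 0, 0], 0], [[0.45, 0, -0.01], [0, 0, 0], 0], [[0.53, 0, 0.02], [0, 0, 0], 0], [[0.61, 0, 0.054], [0, 0, 0], 0], [[0.72, 0, 0.12], [0, 0, 0], 0], [[0.82, 0, 0.19], [0, 0, 0], 0], [[0.91, 0, 0.27], [0, 0, 0], 0], [[1.0, 0, 0.357], [0, 0, 0], 0], [[1.0, 0, 0.357], [0, 0, 0], 0]]}}

```text
time: 15.47
ee_pos: [0.5166, 0.0162, 0.1611]
tcp_rot: [-3.141, 0.0, 2.92]
wrist_force: [-0.3, -0.2, -0.0]
opening: 0.0004
grip_force: 0.0
```

```bash
python3 - <<'E'
from h import *
st=cur(); print(indk(st['ee_pos']), st['wrist_force'])
s=snap('scene'); P=xyz(s); a=(P[...,:2]-o)@ex; b=(P[...,:2]-o)@ey; Z=P[...,2]
m=(abs(b)>.025)&(abs(b)<.036)&(a<.06)&(a>-.1)&(Z>.075)&(Z<.2)
print(m.sum(),np.polyfit(a[m],Z[m],1),a[m].min(),Z[m].max())
cv2.imwrite('pics/hatch.png',cv2.resize(s['pixels'][150:310,150:390],(750,500),interpolation=cv2.INTER_CUBIC))
E
```

```text
q [ 0.39  0.81 -0.88  1.95  0.86  0.82  0.37] pos [0.5166 0.0162 0.1611] rot [-3.1406  0.      2.9198]
(np.float64(-0.0198), np.float64(-0.0022)) [-0.2838958  -0.18560289 -0.01775056]
370 [-0.84864016  0.13250867] -0.04696315296079548 0.17207966408999753
```

View pics/hatch.png

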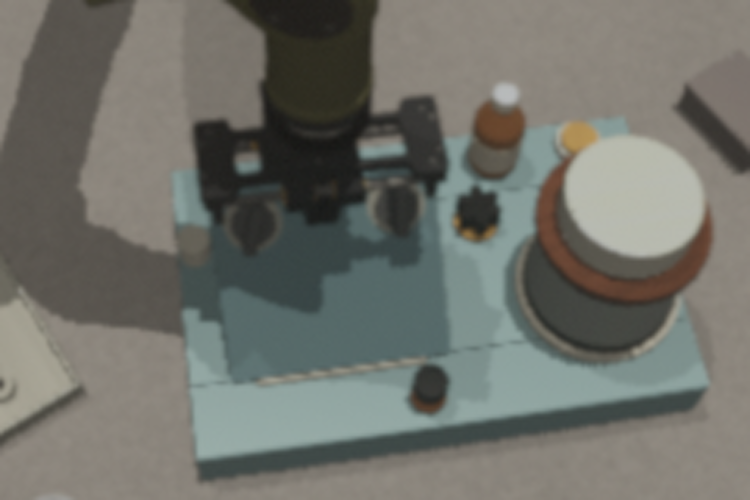

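The hatch has followed down to about 40°, and the fingers at crop (320,205) are between the wing discs. I'll keep pushing it shut.

Call:
{"name": "step_arm", "arguments": {"moves": [[[0.08, 0.02, 0.1], [0, 0, 0], 0], [[0.16, 0.02, 0.2], [0, 0, 0], 0], [[0.22, 0.02, 0.31], [0, 0, 0], 0], [[0.28, 0.02, 0.42], [0, 0, 0], 0], [[0.32, 0.02, 0.54], [0, 0, 0], 0], [[0.355, 0.02, 0.66], [0, 0, 0], 0], [[0.38, 0.02, 0.78], [0, 0, 0], 0], [[0.38, 0.02, 0.78], [0, 0, 0], 0]]}}

```text
time: 16.18
ee_pos: [0.4814, 0.0264, 0.082]
tcp_rot: [-3.141, 0.0, 2.919]
wrist_force: [-0.2, -0.4, -1.1]
opening: 0.0006
grip_force: 0.0
```

Call:
{"name": "step_arm", "arguments": {"moves": [[[0, 0, 0.04], [0, 0, 0], 0], [[0, 0, 0.08], [0, 0, 0], 0], [[0.01, 0, 0.12], [0, 0, 0], 0], [[0.01, 0, 0.14], [0, 0, 0], 0], [[0.01, 0, 0.14], [0, 0, 0], 0], [[0.01, 0, 0.14], [0, 0, 0], 0]]}}

```text
time: 16.68
ee_pos: [0.4801, 0.0269, 0.0686]
tcp_rot: [-3.142, 0.0, 2.919]
wrist_force: [0.8, 0.8, -0.3]
opening: 0.0006
grip_force: 0.0
```

Call:
{"name": "step_arm", "arguments": {"moves": [[[0, 0, 0.01], [0, 0, 0], 0], [[0, 0, 0.02], [0, 0, 0], 0], [[0, 0, 0.02], [0, 0, 0], 0], [[0, 0, 0.02], [0, 0, 0], 0]]}}

```text
time: 17.02
ee_pos: [0.4801, 0.0269, 0.0682]
tcp_rot: [-3.141, 0.002, 2.919]
wrist_force: [-3.2, -2.1, 18.1]
opening: 0.0002
grip_force: 9.3
```

Call:
{"name": "step_arm", "arguments": {"moves": [[[0, 0, 0.01], [0, 0, 0], 0], [[0, 0, 0.02], [0, 0, 0], 0], [[0, 0, 0.02], [0, 0, 0], 0], [[0, 0, 0.02], [0, 0, 0], 0]]}}

```text
time: 17.35
ee_pos: [0.4801, 0.0269, 0.068]
tcp_rot: [-3.14, 0.004, 2.92]
wrist_force: [-7.2, -3.9, 38.4]
opening: 0.0002
grip_force: 19.3
```

Call:
{"name": "step_arm", "arguments": {"moves": [[[0, 0, -0.3], [0, 0, 0], 0], [[0, 0, -0.6], [0, 0, 0], 0], [[0, 0, -1], [0, 0, 0], 0], [[0, 0, -1], [0, 0, 0], 0], [[0, 0, -1], [0, 0, 0], 0]]}}

```text
time: 17.77
ee_pos: [0.4811, 0.027, 0.1663]
tcp_rot: [3.14, 0.004, 2.918]
wrist_force: [-0.2, -0.0, -0.8]
opening: 0.0005
grip_force: 0.0
```

Call:
{"name": "step_arm", "arguments": {"moves": [[[0, 0, -0.3], [0, 0, 0], 0.5], [[0.4, 0, -0.5], [0, 0, 0], 0.5], [[0.8, 0, -0.5], [0, 0, 0], 0.5], [[0.8, 0, -0.5], [0, 0, 0], 0.5]]}}

```text
time: 18.1
ee_pos: [0.3925, 0.0434, 0.2136]
tcp_rot: [-3.134, -0.008, 2.927]
wrist_force: [-1.1, -1.4, -0.6]
opening: 0.0253
grip_force: 0.0
```

```bash
python3 - <<'E'
from h import *
st=cur()
for n in('top','scene'):
    s=snap(n); P=xyz(s); a=(P[...,:2]-o)@ex; b=(P[...,:2]-o)@ey; Z=P[...,2]
    m=(abs(b)<.035)&(a<.06)&(a>-.08)&(Z>.05)&(Z<.09)
    print(n,m.sum(),np.polyfit(a[m],Z[m],1))
    for lo,hi in((.02,.1),(-.1,-.02)):
        m=(b>lo)&(b<hi)&(a>-.1)&(a<-.02)&(Z>.098)&(Z<.115)
        if m.sum()>5: r=cv2.minAreaRect(np.stack([a[m],b[m]],-1).astype(np.float32)); print(m.sum(),r,Z[m].max())
    if n=='scene': cv2.imwrite('pics/shut.png',cv2.resize(s['pixels'][150:310,150:390],(750,500),interpolation=cv2.INTER_CUBIC))
E
```

```text
q [ 0.39  0.6  -0.96  2.22  0.77  0.72  0.24] pos [0.3925 0.0434 0.2136] rot [-3.1343 -0.0076  2.9265]Traceback (most recent call last):
  File "<stdin>", line 6, in <module>
    raise TypeError("expected non-empty vector for x")
TypeError: expected non-empty vector for x
```

```bash
python3 - <<'E'
from h import *
for n in('top','scene'):
    s=snap(n); P=xyz(s); a=(P[...,:2]-o)@ex; b=(P[...,:2]-o)@ey; Z=P[...,2]
    m=(abs(b)<.035)&(a<.06)&(a>-.08)&(Z>.05)&(Z<.09)
    if m.any(): print(n,m.sum(),np.polyfit(a[m],Z[m],1))
    for lo,hi in((.02,.1),(-.1,-.02)):
        m=(b>lo)&(b<hi)&(a>-.1)&(a<-.02)&(Z>.1)&(Z<.115)
        if m.sum()>5: r=cv2.minAreaRect(np.stack([a[m],b[m]],-1).astype(np.float32)); print(n,m.sum(),r,Z[m].max())
    if n=='scene': cv2.imwrite('pics/shut.png',cv2.resize(s['pixels'][150:310,150:390],(750,500),interpolation=cv2.INTER_CUBIC))
go(dk(-.06,-.06,.19),YAW+np.pi)
E
```

```text
scene 1155 [0.00089701 0.06744621]
scene 58 ((-0.0593339279294014, 0.06153985485434532), (0.011194735765457153, 0.04289117828011513), 80.5594253540039) 0.10893579527075614
scene 58 ((-0.06141918525099754, -0.05880649760365486), (0.011425499804317951, 0.043254610151052475), 70.0101089477539) 0.10963531442676255
q [ 0.39  0.6  -0.96  2.2   0.78  0.73  0.24] pos [0.4016 0.0441 0.2139] rot [-3.1404e+00 -8.0000e-04  2.9196e+00]
shift [-0.783 -0.597  0.239] turn [-0.0007 -0.0005 -0.0018]
```

View pics/shut.png

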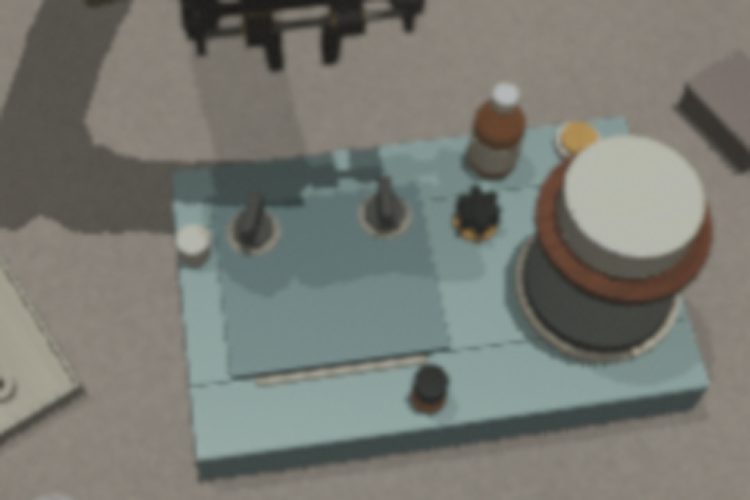

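The hatch lies shut (slope about 0). The wings are at crop (252,222) and (386,205), turned slightly from square. I'll refine their angles before gripping.

```bash
python3 - <<'E'
from h import *
s=load('scene'); P=xyz(s); a=(P[...,:2]-o)@ex; b=(P[...,:2]-o)@ey; Z=P[...,2]
for n,c in(('L',.06),('R',-.06)):
    for z0 in(.098,.102):
        m=(abs(b-c)<.03)&(abs(a+.06)<.035)&(Z>z0)&(Z<.115)
        q=np.stack([a[m],b[m]],-1); w,v=np.linalg.eigh(np.cov(q.T)); d=v[:,1]*np.sign(v[0,1]); print(n,m.sum(),q.mean(0).round(4),(q.min(0)+q.max(0))/2,np.degrees(np.arctan2(d[1],d[0])).round(1))
go(dk(-.0605,-.059,.19),YAW+np.pi-.3)
E
```

```text
L 59 [-0.0585  0.0605] [-0.06002223  0.0605432 ] -6.5
L 55 [-0.0584  0.0605] [-0.06002223  0.0605432 ] -7.2
R 60 [-0.0608 -0.0581] [-0.06047157 -0.05752084] -17.7
R 53 [-0.0613 -0.0583] [-0.06047157 -0.05823338] -16.2
q [ 0.39  0.6  -0.96  2.2   0.78  0.73  0.24] pos [0.4016 0.0441 0.2139] rot [-3.1404e+00 -8.0000e-04  2.9196e+00]
shift [-0.778 -0.587  0.239] turn [-0.0008 -0.0004  0.1891]
```

Call:
{"name": "step_arm", "arguments": {"moves": [[[-0.26, -0.2, 0], [0, 0, 0.06], 0.32], [[-0.52, -0.4, 0], [0, 0, 0.12], 0.32], [[-0.78, -0.587, 0.1], [0, 0, 0.19], 0.32], [[-0.78, -0.587, 0.2], [0, 0, 0.19], 0.32], [[-0.78, -0.587, 0.24], [0, 0, 0.19], 0.32], [[-0.78, -0.587, 0.24], [0, 0, 0.19], 0.32], [[-0.78, -0.587, 0.24], [0, 0, 0.19], 0.32]]}}

```text
time: 18.83
ee_pos: [0.4646, -0.0289, 0.1901]
tcp_rot: [3.141, -0.001, 2.623]
wrist_force: [-0.2, 0.4, 0.4]
opening: 0.0284
grip_force: 0.0
```

```bash
python3 - <<'E'
from h import *
st=cur(); print(indk(st['ee_pos']),st['opening'])
go(dk(-.0605,-.0585,.12),YAW+np.pi-.3)
E
```

```text
q [ 0.48  0.68 -0.84  2.06  0.77  0.74  0.2 ] pos [ 0.4646 -0.0289  0.1901] rot [ 3.1415e+00 -1.5000e-03  2.6231e+00]
(np.float64(-0.0608), np.float64(-0.0576)) 0.028387460483147945
q [ 0.48  0.68 -0.84  2.06  0.77  0.74  0.2 ] pos [ 0.4646 -0.0289  0.1901] rot [ 3.1415e+00 -1.5000e-03  2.6231e+00]
shift [-0.006 -0.008  0.701] turn [ 0.0001 -0.0009  0.0004]
```

Call:
{"name": "step_arm", "arguments": {"moves": [[[0, -0.01, 0.35], [0, 0, 0], 0.32], [[0, -0.01, 0.7], [0, 0, 0], 0.32], [[0, -0.01, 0.7], [0, 0, 0], 0.32], [[0, -0.01, 0.7], [0, 0, 0], 0.32]]}}

```text
time: 19.17
ee_pos: [0.4635, -0.0299, 0.1204]
tcp_rot: [-3.14, -0.002, 2.623]
wrist_force: [0.5, -0.2, 0.4]
opening: 0.0288
grip_force: 0.0
```

Call:
{"name": "step_arm", "arguments": {"moves": [[[0, 0, 0.08], [0, 0, 0], 0.32], [[0, 0, 0.16], [0, 0, 0], 0.32], [[0, 0, 0.24], [0, 0, 0], 0.32], [[0, 0, 0.32], [0, 0, 0], 0.32], [[0, 0, 0.32], [0, 0, 0], 0.32], [[0, 0, 0.32], [0, 0, 0], 0.32]]}}

```text
time: 19.67
ee_pos: [0.4655, -0.0302, 0.0901]
tcp_rot: [3.14, 0.002, 2.621]
wrist_force: [0.1, -0.6, 0.7]
opening: 0.0278
grip_force: 0.0
```

Call:
{"name": "step_arm", "arguments": {"moves": [[[0, 0, 0], [0, 0, 0], 0.2], [[0, 0, 0], [0, 0, 0], 0.1], [[0, 0, 0], [0, 0, 0], 0], [[0, 0, 0], [0, 0, 0], 0], [[0, 0, 0], [0, 0, 0], 0], [[0, 0, 0], [0, 0, 0], 0]], "newtons": 25}}

```text
time: 20.17
ee_pos: [0.4651, -0.0304, 0.0891]
tcp_rot: [3.14, 0.001, 2.621]
wrist_force: [-0.2, 0.3, 5.8]
opening: 0.0121
grip_force: 24.9
```

Call:
{"name": "step_arm", "arguments": {"moves": [[[0, 0, 0], [0, 0, 0.05], 0], [[0, 0, 0], [0, 0, 0.1], 0], [[0, 0, 0], [0, 0, 0.15], 0], [[0, 0, 0], [0, 0, 0.2], 0], [[0, 0, 0], [0, 0, 0.25], 0], [[0, 0, 0], [0, 0, 0.3], 0], [[0, 0, 0], [0, 0, 0.35], 0], [[0, 0, 0], [0, 0, 0.4], 0], [[0, 0, 0], [0, 0, 0.45], 0], [[0, 0, 0], [0, 0, 0.5], 0], [[0, 0, 0], [0, 0, 0.55], 0], [[0, 0, 0], [0, 0, 0.6], 0], [[0, 0, 0], [0, 0, 0.65], 0], [[0, 0, 0], [0, 0, 0.7], 0], [[0, 0, 0], [0, 0, 0.73], 0], [[0, 0, 0], [0, 0, 0.76], 0], [[0, 0, 0], [0, 0, 0.76], 0], [[0, 0, 0], [0, 0, 0.76], 0]]}}

```text
time: 21.67
ee_pos: [0.4629, -0.0315, 0.0879]
tcp_rot: [-3.138, 0.002, 1.428]
wrist_force: [-1.7, -1.8, -5.5]
opening: 0.0118
grip_force: 24.9
```

```bash
python3 - <<'E'
from h import *
st=cur(); print(indk(st['ee_pos']),st['opening'],st['wrist_force'],st['wrist_torque'],'angle',YAW+np.pi-st['tcp_rot'][2])
E
```

```text
q [ 0.17  0.78 -0.33  2.16  0.78  0.33 -0.97] pos [ 0.4629 -0.0315  0.0879] rot [-3.1385e+00  2.0000e-03  1.4277e+00]
(np.float64(-0.0618), np.float64(-0.0605)) 0.011779371563618812 [-1.69032294 -1.8146259  -5.5175736 ] [-0.25259054  0.33386085 -0.01233992] angle 1.4948031013037508
```

Call:
{"name": "step_arm", "arguments": {"moves": [[[0, 0, 0], [0, 0, 0.01], 0.2], [[0, 0, 0], [0, 0, 0.01], 0.32], [[0, 0, 0], [0, 0, 0.01], 0.32], [[0, 0, 0], [0, 0, 0.01], 0.32], [[0, 0, 0], [0, 0, 0.01], 0.32]]}}

```text
time: 22.08
ee_pos: [0.465, -0.0307, 0.0887]
tcp_rot: [3.141, -0.0, 1.411]
wrist_force: [-0.3, 0.4, 0.2]
opening: 0.0281
grip_force: 0.0
```

Call:
{"name": "step_arm", "arguments": {"moves": [[[0, 0, -0.2], [0, 0, 0], 0.32], [[0, 0, -0.5], [0, 0, 0], 0.32], [[0, 0, -0.8], [0, 0, 0], 0.32], [[0, 0, -1], [0, 0, 0], 0.45], [[0, 0, -1], [0, 0, 0], 0.45], [[0, 0, -1], [0, 0, 0], 0.45]]}}

```text
time: 22.58
ee_pos: [0.4652, -0.031, 0.1894]
tcp_rot: [3.139, -0.0, 1.411]
wrist_force: [-0.6, -0.2, -0.8]
opening: 0.039
grip_force: 0.0
```

```bash
python3 - <<'E'
from h import *
s=snap('scene'); P=xyz(s); a=(P[...,:2]-o)@ex; b=(P[...,:2]-o)@ey; Z=P[...,2]
for n,c in(('L',.06),('R',-.06)):
        m=(abs(b-c)<.03)&(abs(a+.06)<.035)&(Z>.096)&(Z<.115)
        q=np.stack([a[m],b[m]],-1); w,v=np.linalg.eigh(np.cov(q.T)); d=v[:,1]*np.sign(v[0,1]); print(n,m.sum(),q.mean(0).round(4),np.degrees(np.arctan2(d[1],d[0])).round(1),np.percentile(Z[m],[50,90]))
go(dk(-.0597,.0605,.188),YAW+np.pi-.5)
E
```

```text
L 62 [-0.0578  0.0606] -5.6 [0.10474602 0.10814684]
R 29 [-0.0565 -0.0585] -85.3 [0.09987974 0.1040124 ]
q [ 0.32  0.62 -0.56  2.08  0.57  0.6  -0.8 ] pos [ 0.4644 -0.0311  0.1884] rot [3.1411e+00 3.0000e-04 1.4107e+00]
shift [1.2   0.078 0.004] turn [ 2.000e-04  3.000e-04 -6.441e-01]
```

The right wing is at about 85° and has dropped by about 4 mm, so it is locked. Now the left one. I'll approach turned about 20° clockwise, so the gripper body stays clear of the bottle.

Call:
{"name": "step_arm", "arguments": {"moves": [[[0.2, 0.04, 0], [0, 0, -0.07], 0.45], [[0.4, 0.04, 0], [0, 0, -0.14], 0.45], [[0.6, 0.08, 0], [0, 0, -0.21], 0.45], [[0.8, 0.08, 0], [0, 0, -0.28], 0.45], [[0.8, 0.08, 0], [0, 0, -0.35], 0.45], [[0.8, 0.08, 0], [0, 0, -0.42], 0.45], [[0.8, 0.08, 0], [0, 0, -0.49], 0.45], [[0.8, 0.08, 0], [0, 0, -0.56], 0.45], [[0.8, 0.08, 0], [0, 0, -0.63], 0.45], [[0.8, 0.08, 0], [0, 0, -0.7], 0.45], [[0.8, 0.08, 0], [0, 0, -0.74], 0.45], [[0.8, 0.08, 0], [0, 0, -0.74], 0.45]]}}

```text
time: 23.63
ee_pos: [0.4842, 0.0467, 0.1868]
tcp_rot: [-3.14, -0.003, 2.575]
wrist_force: [-0.6, -0.6, -0.2]
opening: 0.0394
grip_force: 0.0
```

```bash
python3 - <<'E'
from h import *
go(dk(-.0597,.0605,.188),YAW+np.pi-.35)
E
```

```text
q [ 0.34  0.73 -0.88  2.01  0.79  0.8  -0.01] pos [0.4842 0.0467 0.1868] rot [-3.1399e+00 -2.7000e-03  2.5754e+00]
shift [ 0.152  0.371 -0.012] turn [-0.0011 -0.0017  0.0018]
```

Call:
{"name": "step_arm", "arguments": {"moves": [[[0.08, 0.19, 0], [0, 0, 0], 0.45], [[0.15, 0.37, 0], [0, 0, 0], 0.45], [[0.15, 0.37, 0], [0, 0, 0], 0.45], [[0.15, 0.37, 0], [0, 0, 0], 0.45], [[0.15, 0.37, 0], [0, 0, 0], 0.45]]}}

```text
time: 24.05
ee_pos: [0.4918, 0.0853, 0.1877]
tcp_rot: [-3.139, -0.001, 2.573]
wrist_force: [-0.5, -0.8, 0.1]
opening: 0.0397
grip_force: 0.0
```

```bash
python3 - <<'E'
from h import *
go(dk(-.0597,.0605,.12),YAW+np.pi-.35)
E
```

```text
q [ 0.25  0.74 -0.87  1.97  0.78  0.82 -0.07] pos [0.4918 0.0853 0.1877] rot [-3.1393e+00 -5.0000e-04  2.5725e+00]
shift [0.009 0.006 0.677] turn [-0.0015 -0.0003  0.    ]
```

Call:
{"name": "step_arm", "arguments": {"moves": [[[0.01, 0, 0.35], [0, 0, 0], 0.45], [[0.01, 0, 0.68], [0, 0, 0], 0.45], [[0.01, 0, 0.68], [0, 0, 0], 0.45], [[0.01, 0, 0.68], [0, 0, 0], 0.45]]}}

```text
time: 24.38
ee_pos: [0.4903, 0.0853, 0.1196]
tcp_rot: [-3.138, -0.002, 2.573]
wrist_force: [-0.6, -0.1, 1.5]
opening: 0.0397
grip_force: 0.0
```

Call:
{"name": "step_arm", "arguments": {"moves": [[[0, 0, 0.08], [0, 0, 0], 0.45], [[0, 0, 0.16], [0, 0, 0], 0.45], [[0, 0, 0.24], [0, 0, 0], 0.45], [[0, 0, 0.32], [0, 0, 0], 0.45], [[0, 0, 0.32], [0, 0, 0], 0.45], [[0, 0, 0.32], [0, 0, 0], 0.45]]}}

```text
time: 24.88
ee_pos: [0.4914, 0.0866, 0.0882]
tcp_rot: [-3.141, -0.0, 2.574]
wrist_force: [-0.6, -0.0, -0.2]
opening: 0.0394
grip_force: 0.0
```

Call:
{"name": "step_arm", "arguments": {"moves": [[[0, 0, 0], [0, 0, 0], 0.3], [[0, 0, 0], [0, 0, 0], 0.2], [[0, 0, 0], [0, 0, 0], 0.1], [[0, 0, 0], [0, 0, 0], 0], [[0, 0, 0], [0, 0, 0], 0], [[0, 0, 0], [0, 0, 0], 0], [[0, 0, 0], [0, 0, 0], 0], [[0, 0, 0], [0, 0, 0], 0]], "newtons": 25}}

```text
time: 25.55
ee_pos: [0.4914, 0.0867, 0.0886]
tcp_rot: [-3.141, 0.0, 2.573]
wrist_force: [-1.4, 0.5, 2.7]
opening: 0.0115
grip_force: 25.0
```

Call:
{"name": "step_arm", "arguments": {"moves": [[[0, 0, 0], [0, 0, 0.05], 0], [[0, 0, 0], [0, 0, 0.1], 0], [[0, 0, 0], [0, 0, 0.15], 0], [[0, 0, 0], [0, 0, 0.2], 0], [[0, 0, 0], [0, 0, 0.25], 0], [[0, 0, 0], [0, 0, 0.3], 0], [[0, 0, 0], [0, 0, 0.35], 0], [[0, 0, 0], [0, 0, 0.4], 0], [[0, 0, 0], [0, 0, 0.45], 0], [[0, 0, 0], [0, 0, 0.5], 0], [[0, 0, 0], [0, 0, 0.55], 0], [[0, 0, 0], [0, 0, 0.6], 0], [[0, 0, 0], [0, 0, 0.65], 0], [[0, 0, 0], [0, 0, 0.7], 0], [[0, 0, 0], [0, 0, 0.73], 0], [[0, 0, 0], [0, 0, 0.73], 0], [[0, 0, 0], [0, 0, 0.73], 0]]}}

```text
time: 26.97
ee_pos: [0.4894, 0.0856, 0.0877]
tcp_rot: [-3.138, 0.003, 1.428]
wrist_force: [-4.1, -1.5, -5.2]
opening: 0.0114
grip_force: 25.0
```

Call:
{"name": "step_arm", "arguments": {"moves": [[[0, 0, 0], [0, 0, 0], 0], [[0, 0, 0], [0, 0, 0], 0]]}}

```text
time: 27.13
ee_pos: [0.4894, 0.0857, 0.0878]
tcp_rot: [-3.138, 0.003, 1.428]
wrist_force: [-5.2, -1.9, -5.0]
opening: 0.0118
grip_force: 25.0
```

Angle 1.495 again. I'll release, lift and check.

Call:
{"name": "step_arm", "arguments": {"moves": [[[0, 0, 0], [0, 0, 0.01], 0.2], [[0, 0, 0], [0, 0, 0.01], 0.32], [[0, 0, 0], [0, 0, 0.01], 0.32], [[0, 0, 0], [0, 0, 0.01], 0.32], [[0, 0, 0], [0, 0, 0.01], 0.32]]}}

```text
time: 27.55
ee_pos: [0.4925, 0.0871, 0.0889]
tcp_rot: [3.14, -0.001, 1.411]
wrist_force: [-0.2, 0.4, -0.1]
opening: 0.0282
grip_force: 0.0
```

Call:
{"name": "step_arm", "arguments": {"moves": [[[0, 0, -0.2], [0, 0, 0], 0.32], [[0, 0, -0.5], [0, 0, 0], 0.32], [[0, 0, -0.8], [0, 0, 0], 0.32], [[0, 0, -1], [0, 0, 0], 0.32], [[0, 0, -1], [0, 0, 0], 0.32], [[0, 0, -1], [0, 0, 0], 0.32]]}}

```text
time: 28.05
ee_pos: [0.4925, 0.0868, 0.1895]
tcp_rot: [3.139, -0.001, 1.411]
wrist_force: [0.5, -1.0, -0.1]
opening: 0.0283
grip_force: 0.0
```

Call:
{"name": "step_arm", "arguments": {"moves": [[[0, 0, -0.5], [0, 0, 0], 0.32], [[0, 0, -0.8], [0, 0, 0], 0.32], [[0, 0, -0.8], [0, 0, 0], 0.32], [[0, 0, -0.8], [0, 0, 0], 0.32], [[0, 0, -0.8], [0, 0, 0], 0.32], [[0, 0, -0.8], [0, 0, 0], 0.32]]}}

```text
time: 28.55
ee_pos: [0.4905, 0.086, 0.2667]
tcp_rot: [-3.138, 0.002, 1.411]
wrist_force: [0.1, -0.5, -0.3]
opening: 0.0283
grip_force: 0.0
```

```bash
python3 - <<'E'
from h import *
cur(); s=snap('scene'); P=xyz(s); a=(P[...,:2]-o)@ex; b=(P[...,:2]-o)@ey; Z=P[...,2]
for n,c in(('L',.06),('R',-.06)):
        m=(abs(b-c)<.03)&(abs(a+.06)<.035)&(Z>.096)&(Z<.115)
        q=np.stack([a[m],b[m]],-1); w,v=np.linalg.eigh(np.cov(q.T)); d=v[:,1]*np.sign(v[0,1]); print(n,m.sum(),q.mean(0).round(4),np.degrees(np.arctan2(d[1],d[0])).round(1),np.percentile(Z[m],[50,90]))
m=(abs(b)<.035)&(a<.06)&(a>-.03)&(Z>.05)&(Z<.09); print(np.polyfit(a[m],Z[m],1))
cv2.imwrite('pics/end.png',cv2.resize(s['pixels'][150:330,80:350],(800,533),interpolation=cv2.INTER_CUBIC))
E
```

```text
q [ 0.17  0.56 -0.69  1.89  0.46  0.87 -0.91] pos [0.4905 0.086  0.2667] rot [-3.1383e+00  2.0000e-03  1.4112e+00]
L 66 [-0.0598  0.0609] -86.1 [0.10156848 0.10471729]
R 64 [-0.0598 -0.0577] -83.5 [0.10136531 0.10395691]
[-0.00176164  0.0673612 ]
```

View pics/end.png

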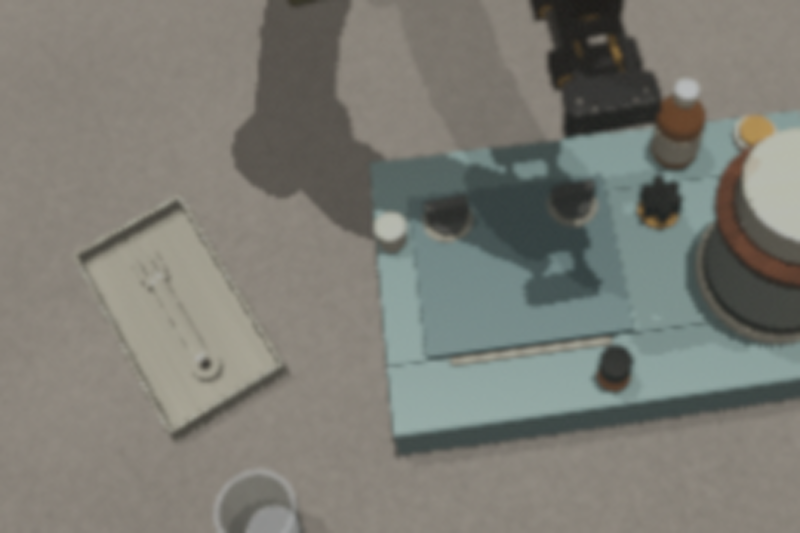

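The spanner lies flat in the middle of the tray at crop (180,315). The hatch is shut, and both wings at (447,215) and (573,200) are crosswise and have dropped by about 4 mm. The bystanders in view haven't moved, so I'm handing in.

```bash
python3 -c "
from plant import arm
print(arm.close_job())"
```

```text
the job is handed in; nothing more can be done
None
```

The job is handed in: the spanner is flat in the tray, the hatch is shut, and both wings are turned about 85° and dropped about 4 mm into their detents, by camera check, but no verdict came back.

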